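# Stand a plywood panel on edge against a fence and chock its foot

## Task

Tip the thin plywood panel up by its raised near edge, letting it pivot on its far edge without lifting that edge off the base board, until it stands flat against the leaning fence. Then set the pine block flat on the base board at the middle of the fence, pointing straight at it, with one small end pushed up against the panel's foot as a chock, and let go. Leave the masking tape, the nail jar and the screw carton where they are.

Things in the scene. Friction and masses are not known exactly. Their poses are not given: they have to be found in the camera images.
- stand: Plain wooden easel, fixed to the table; place and yaw differ. Origin: at table height, 11.5 mm below the origin of the fence. x level, from its open front toward and through the fence (away from the robot, but for the yaw), y along the fence, z up. It carries a base board and a fence, square to each other and together tipped back 8 degrees.
- fence: The L of base board and fence, tipped back 8 degrees. Origin: middle of the line where fence face meets board top. x along the board into the fence (8 degrees downward), y along the fence, z up its face. Fence 220 long, 92 high, 14 thick. Board top at z 0, x -130 to 0, y +-115 mm. Two bearers at x -71, y +-86, 18 wide, 29 high; clear board between them.
- panel_mid (a point): Centre of the loose thin plywood panel, 100 x 200 x 6 mm, about 70 g. x: across the 100 mm, from free edge to foot edge; y: along the 200 mm, parallel to the fence; z: thickness, up from its underside. At the start it slopes 20 degrees to the board (28 to level), foot edge on it at the fence, free edge raised on the bearers; at the end its z side lies against the fence.
- panel_free_edge (a point): Middle of the lower corner of the panel's raised edge (200 mm long, nearest the robot). At first 34 mm above the board, 58 mm over the table, 15 mm beyond the bearers: a finger tilted about 30 degrees, pointing to the fence, gets under it from the front and pushes it up and over in an arc about the foot; once past vertical the panel falls onto the fence.
- panel_foot (a point): Middle of the lower corner of the panel's foot edge (on the base board at the foot of the fence): the edge on which it pivots. It must stay on the board.
- block_mid (a point): Centre of the loose pine block, 52 (x) x 115 (y) x 35 (z, height) mm, about 110 g, flat on the table left or right of the stand, long axis within 30 degrees of world x; grip it across the 52 mm. Flat on the board, butted against the upright panel, its centre is 64 mm in front of the fence face and 17.5 mm above the board (x -0.064, z 0.0175 in the fence's frame).
- panel: The same panel; origin in the middle of its underside, axes as for panel_mid.
- block: The same pine block; origin in the middle of its underside.
- tape: Roll of masking tape, 106 mm across, 24 mm high, lying on the side of the stand opposite the block. Bystander. Origin: centre of its underside.
- jar: Glass nail jar with a metal lid, 64 mm across, 86 mm high, on the table left of the fence. Bystander. Origin: centre of its underside.
- carton: Carton of screws, 106 x 78 x 52 mm, on the table right of the fence. Bystander. Origin: centre of its underside.
Mind the look-alikes: they are no part of the job. There is more than one size of the block; the job needs the smallest. Of the things that look like the panel, the larger one is meant.

How it is judged:
By the outcome, as a careful person would: the job done as asked, in the order asked, and still so for the second after the job is handed in, with the robot touching nothing.
It also fails if it takes over 56 s, if anything falls off the work surface, if the arm or the gripper's body presses on something with over 40 N, if the wrist force passes 120 N, or if a joint passes its speed limit or range.

## Robot

A 6-joint arm with a two-finger parallel gripper is mounted at the origin on the work surface; the furniture and walls round the work are solid. World frame = base frame: x ahead of the robot, y to its left, z up, the work surface at z = 0. Lengths are in m, angles in rad, forces in N, time in s.
With the tool pointing down it reaches from about 0.35 to 0.725 m from the base axis. Payload 6 kg.
Tool frame: the origin (TCP) lies between the finger pads; the fingertips stand 25 mm ahead of it and the grasp point (between the pads) lies 6 mm ahead of it (robot.tip_extent is the distance from the TCP to the fingertips, in m); z points along the fingers, y is the line along which they close (so a half turn about z gives the same grasp; the last joint's range is limited). The gripper opens to 85 mm and grips with 20 to 120 N. Pads are 22 mm wide; open, the fingers measure 114 mm over their backs; the gripper's body (76 mm by 85 mm) begins 54 mm behind the grasp point. The pads swing forward as they close: fully open they stand 13 mm farther back than shut.
Start: joints at [1.468, 0.04, 0.085, 0, -1.615, -0.334], TCP at [0.254, 0.544, 0.256] pointing down, gripper open.
Joint ranges: [-2.56, 2.56], [-1.29, 2.01], [-1.08, 1.49], [-3.29, 1.98], [-2.81, -0.18], [-2.99, 2.99]. Speed limits (rad/s): [2.57, 2.57, 3.01, 3.14, 3.14, 3.14].

## Interface

Orientations are given as a 3x3 rotation matrix whose columns are the frame's x, y, z axes.
In Python, from station import robot gives the robot as it stands.
- The arm moves only by the shell command python3 -m jog 'ROWS' [FORCE]. ROWS is JSON, a list of rows, each a list of 3 entries, a list of its own where there are three numbers: the shift along the world's x, y, z in mm, then the turn, a rotation vector about the world's x, y, z in rad, then the opening, from -1 (shut) to 1 (fully open). In form: [[[dx, dy, dz], [rx, ry, rz], hand], ...]. A call has 1 to 20 rows; each row is the pose to reach, as a shift and turn from the pose commanded when the call began; what a row does not reach only later rows make up. A row lasts 1/8 s, in which the tool goes at most 62.5 mm and 10.7 degrees, less where a joint would pass 70% of its speed; a pose out of reach is approached as far as the arm can. A call with a gripper value outside its range is refused whole. The fingers move at their own pace and stop on an object; FORCE is the grip in N (left out, the last holds). Time passes only in rows, so rows that repeat a pose let the fingers close. It gives the time, the measured TCP pose, the force, the opening and the grip force at its end, in the units of the state.
- robot.state(): the state, without advancing time (a new reading comes with each control period).
- robot.grab_frame(name): name is "scene" or "top" or "wrist"; returns the picture (420x560x3 uint8, red, green, blue); there is no depth.
- robot.camera_info(name): a dict with "K" (3x3 intrinsics, pixels), "rvec" (rotation vector, rad) and "tvec" (3), from world to camera coordinates, as OpenCV has them. Camera axes: x right, y down, z forward; pixel columns grow to the right and rows downward; lengths in m; the calibration is good to about 2 mm. The wrist camera is an equidistant fisheye: a pixel r from the principal point sees the ray r / f radians off the axis. A picture is of the moment at which its call begins: read the wrist's pose just before it. camera_info takes no time and is no camera call; for the wrist camera it gives the pose at the moment of the call.
- robot.sign_off(): hands the job in; it is judged then, once.
The state is a dict: "time": time; "qpos": joint angles; "dq": joint speeds; "effort": joint torques, N m; "tcp_pos": TCP position; "tool_rot": TCP orientation; "contact_force": force on the tool from outside, world axes, zero at the start; "torque": the same for the moment, N m; "finger_gap": finger opening in m; "grasp_force": force on a finger pad.
Only numpy, scipy, OpenCV 4.12 (cv2) and the standard library are available. Lean on these libraries where they do the work, as an engineer would, in place of code of your own. Each camera call takes 0.05 s, during which the arm holds its last target. There are 200 camera calls.

## Working session

There is one attempt and no reset: what is moved stays moved. The work goes in short steps, Python scripts to look and compute and a shell command to move; the robot and the scene stay as the last step left them, time stands still between calls to the robot, and variables do not carry over. Pictures are saved under pics/ and viewed, at most 11 in all, crops included, and the job is handed in when it is done.

```bash
ls; mkdir -p pics
python3 - <<'E'
from station import robot
import cv2
for n in("scene","top"):
    im=robot.grab_frame(n); cv2.imwrite(f"pics/{n}0.png",im[:,:,::-1])
    ci=robot.camera_info(n);print(n,ci)
s=robot.state();print(s['time'],s['tcp_pos'],s['tool_rot'],s['finger_gap'])
E
```

```text
pics
scene {'K': array([[485.87689736,   0.        , 271.74263797],
       [  0.        , 485.87689736, 208.30184977],
       [  0.        ,   0.        ,   1.        ]]), 'rvec': array([ 2.28285281, -0.70007644,  0.31210713]), 'tvec': array([-0.35658925,  0.23774658,  1.15903468])}
top {'K': array([[541.26227624,   0.        , 282.25080694],
       [  0.        , 541.26227624, 206.28941579],
       [  0.        ,   0.        ,   1.        ]]), 'rvec': array([ 2.07174841, -2.10535937,  0.27573973]), 'tvec': array([0.01939974, 0.45241736, 1.64769511])}
0.1 [0.25362622 0.5434737  0.25534445] [[ 9.06130316e-01 -4.22998233e-01 -5.87858965e-04]
 [-4.22998622e-01 -9.06128971e-01 -1.56628388e-03]
 [ 1.29859277e-04  1.66792084e-03 -9.99998601e-01]] 0.085492600551459
```

View pics/scene0.png

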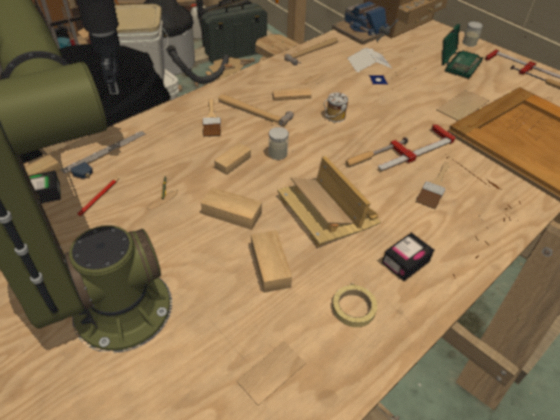

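View pics/top0.png

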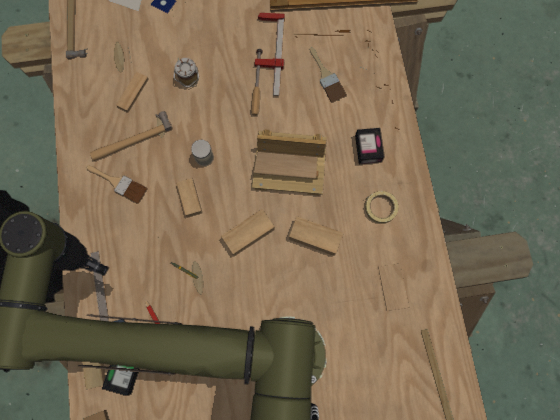

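The scene view shows the stand at about (327,205), with the panel leaning in it. The top view shows it at (290,165), with the tape at (381,207), jar at (202,152) and carton at (369,146).
- **Block candidates (top view):** (189,197), (248,232), (314,236), and possibly (132,92). The one at (189,197) fits. It is the smallest, lies left of the stand opposite the tape, and its long axis is near world x.
- **Panel candidates:** (285,165) in the stand and (393,287), which is loose. I take the one in the stand.

I'll confirm both with one crop.

```bash
cat > h.py <<'E'
import numpy as np, cv2
from station import robot
def ray(n,uv,ci=None):
    ci=ci or robot.camera_info(n); K=np.array(ci['K']);R=cv2.Rodrigues(np.array(ci['rvec']))[0];t=np.array(ci['tvec']).ravel()
    x=np.linalg.solve(K,[*uv,1.])
    if n=="wrist":
        r=np.hypot(x[0],x[1]); s=np.sin(r)/r if r>1e-9 else 1; x=np.array([x[0]*s,x[1]*s,np.cos(r)])
    d=R.T@x; return -R.T@t, d/np.linalg.norm(d)
def onz(n,uv,z,ci=None):
    o,d=ray(n,uv,ci); return o+d*(z-o[2])/d[2]
def two(rs):
    A=sum(np.eye(3)-np.outer(d,d) for o,d in rs); b=sum((np.eye(3)-np.outer(d,d))@o for o,d in rs)
    p=np.linalg.solve(A,b); return p,[np.linalg.norm(np.cross(p-o,d)) for o,d in rs]
E
python3 - <<'E'
import cv2,numpy as np
t=cv2.imread('pics/top0.png')[115:220,160:345]; s=cv2.imread('pics/scene0.png')[115:255,195:390]
a=cv2.resize(t,(785,445),interpolation=cv2.INTER_CUBIC)
cv2.imwrite('pics/ct.png',a)
cv2.imwrite('pics/cs.png',cv2.resize(s,(780,560),interpolation=cv2.INTER_CUBIC))
from h import *
for uv in[(189,197),(248,232),(314,236),(132,92)]:print(uv,onz('top',uv,.035))
E
```

```text
(189, 197) [0.49405628 0.31036836 0.035     ]
(248, 232) [0.3765121  0.12135352 0.035     ]
(314, 236) [ 0.36038831 -0.08651844  0.035     ]
(132, 92) [0.86521305 0.51243376 0.035     ]
```

View pics/ct.png

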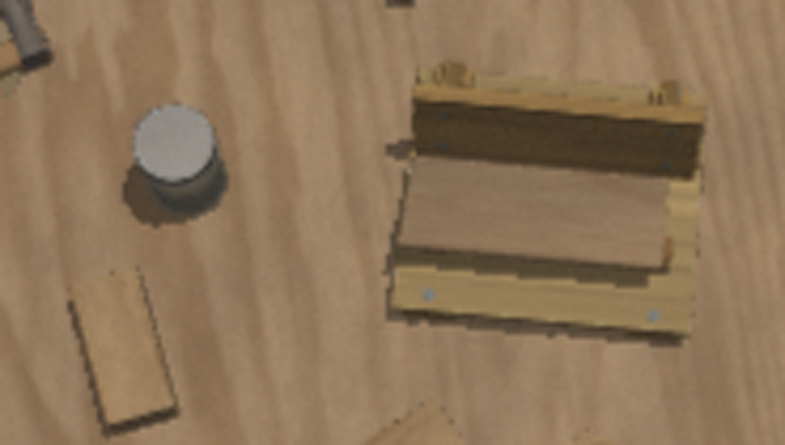

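View pics/cs.png

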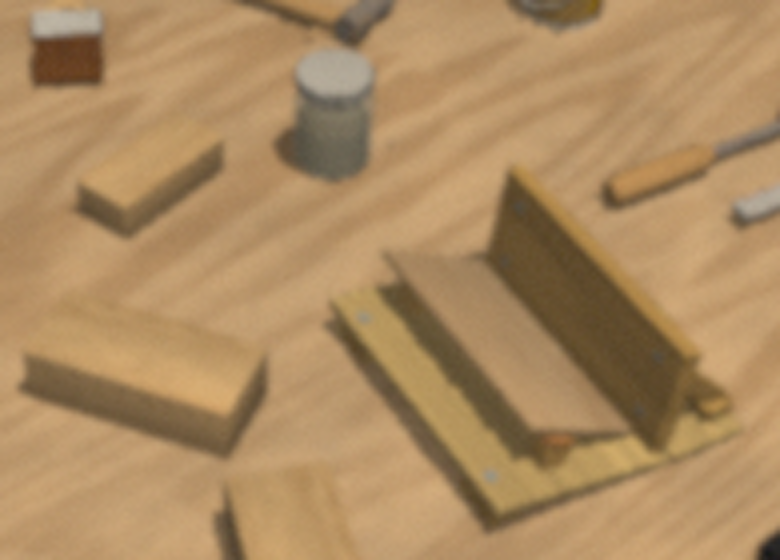

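The crops show:
- **Block:** top face at (189,197) in the top view, the smallest of the four.
- **Panel:** on the stand, with its raised edge from about (254,172) to (317,178) in the top view.

Now I'll triangulate the corners.

Run:
```python
from h import *
T=lambda x,y:(160+(x+.5)/4.243-.5,115+(y+.5)/4.238-.5); S=lambda x,y:(195+(x+.5)/4-.5,115+(y+.5)/4-.5)
P={'fenceTL':((414,100),(510,175)),'fenceTR':((700,122),(686,362)),'boardNL':((390,306),(332,298)),'boardNR':((690,330),(490,512)),
'panFL':((400,244),(387,253)),'panFR':((665,267),(535,430)),
'blkNL':((108,427),(80,190)),'blkNR':((176,404),(127,210)),'blkFR':((138,270),(222,145)),'blkFL':((70,298),(180,125)),'jar':((176,142),(337,80))}
Q={}
for k,(a,b) in P.items():
    p,r=two([ray('top',T(*a)),ray('scene',S(*b))]);Q[k]=p;print(k,(p*1000).round(1),(np.array(r)*1000).round(1))
f=lambda a,b:(np.linalg.norm(Q[a]-Q[b])*1000).round(1)
print(f('fenceTL','fenceTR'),f('boardNL','boardNR'),f('panFL','panFR'),f('blkNL','blkNR'),f('blkNL','blkFL'),f('blkNR','blkFR'))
def yaw(l,r): d=Q[l]-Q[r];return np.degrees(np.arctan2(-d[0],d[1]))
print(yaw('fenceTL','fenceTR'),yaw('boardNL','boardNR'),yaw('panFL','panFR'))
d=(Q['blkFL']+Q['blkFR']-Q['blkNL']-Q['blkNR']);print('blk yaw',np.degrees(np.arctan2(d[1],d[0])),sum(Q[k] for k in Q if k[:3]=='blk')/4)
y=np.radians(yaw('boardNL','boardNR'))
# fence origin from fence top mid & board mid
ex=np.array([np.cos(y),np.sin(y),0]);ey=np.array([-np.sin(y),np.cos(y),0]);c,s=np.cos(np.radians(8)),np.sin(np.radians(8))
fx=c*ex-[0,0,s];fz=s*ex+[0,0,c]
print('origin from fence',(Q['fenceTL']+Q['fenceTR'])/2-.092*fz,'board',(Q['boardNL']+Q['boardNR'])/2+.130*fx)
```

```text
fenceTL [668.7  88.2  95.9] [0.8 0.8]
fenceTR [ 647.6 -125.6   94.4] [0.1 0.1]
boardNL [527.8 109.8  28.9] [0.9 0.9]
boardNR [ 500.8 -116.6   30. ] [3.4 3.4]
panFL [567.8 100.4  60. ] [1.6 1.6]
panFR [544.1 -98.2  65. ] [0.7 0.7]
blkNL [438.2 323.   22.2] [1.5 1.5]
blkNR [451.3 270.8  33.8] [0.3 0.3]
blkFR [558.5 303.2  27.9] [0.4 0.4]
blkFL [545.2 354.9  17.5] [4.9 4.9]
jar [643.6 268.8  78.3] [0.1 0.1]
214.8 228.0 200.0 55.1 111.8 112.2
-5.623958680900664 -6.803996424331163 -6.803113147321185
blk yaw 16.686077259658184 [0.49830558 0.31296807 0.02535585]
origin from fence [ 0.64542648 -0.01718987  0.00402731] board [ 0.64209379 -0.01862801  0.01137776]
```

Run:
```python
from h import *
from scipy.spatial.transform import Rotation as R
y=np.radians(-6.5)
s=robot.state()
ex=np.array([np.cos(y),np.sin(y),0]);ey=np.array([-np.sin(y),np.cos(y),0])
z=.5*ex-[0,0,.866]; yy=-ey; M=np.stack([np.cross(yy,z),yy,z],1)
print(R.from_matrix(M@s['tool_rot'].T).as_rotvec(), robot.tip_extent, (np.array([.495,.008,.20])-s['tcp_pos'])*1000)
```

```text
[-0.1412361  -0.50640832  0.31629979] 0.025 [ 241.37377775 -535.47370391  -55.34445045]
```

```bash
python3 -m jog '[[[45,-43,0],[0,0,0],-1],[[80,-85,0],[-0.05,-0.15,0.1],-1],[[115,-130,0],[-0.08,-0.3,0.19],-1],[[140,-185,0],[-0.11,-0.4,0.25],-1],[[165,-240,0],[-0.141,-0.506,0.316],-1],[[185,-300,0],[-0.141,-0.506,0.316],-1],[[205,-360,0],[-0.141,-0.506,0.316],-1],[[220,-420,0],[-0.141,-0.506,0.316],-1],[[232,-480,-20],[-0.141,-0.506,0.316],-1],[[241,-535,-55],[-0.141,-0.506,0.316],-1],[[241,-535,-55],[-0.141,-0.506,0.316],-1],[[241,-535,-55],[-0.141,-0.506,0.316],-1],[[241,-535,-55],[-0.141,-0.506,0.316],-1]]'
python3 - <<'E'
from h import *
from station import robot
s=robot.state();ci=robot.camera_info('wrist');im=robot.grab_frame('wrist');cv2.imwrite('pics/w1.png',im[:,:,::-1])
print(s['tcp_pos'],s['tool_rot'],s['qpos'],s['finger_gap']);np.save('w1.npy',np.r_[np.ravel(ci['rvec']),np.ravel(ci['tvec'])])
E
```

```text
time: 1.72
tcp_pos: [0.4951, 0.0099, 0.2022]
tool_rot: [[0.86, -0.111, 0.498], [-0.097, -0.994, -0.054], [0.5, -0.002, -0.866]]
contact_force: [-0.1, 0.1, -0.3]
finger_gap: 0.0001
grasp_force: 0.0
[0.49505356 0.00987946 0.20218327] [[ 0.86034307 -0.11089677  0.49750549]
 [-0.09694229 -0.99383017 -0.05388671]
 [ 0.50041183 -0.00186827 -0.86578549]] [ 0.65227973 -0.75031953 -0.8234184   0.39077851 -1.13192002  0.70505407] 5.778973557857772e-05
```

View pics/w1.png

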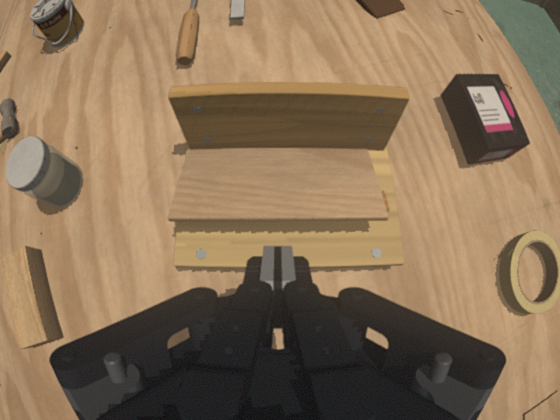

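Wrist view: the panel's raised edge runs (169,218)–(387,219), the board's front edge (176,265)–(402,263) and the fence's top front edge (172,96)–(405,99). Fingers are shut. Next I'll check these positions by casting rays at the expected heights.

Run:
```python
from h import *
w=np.load('w1.npy');ci=dict(robot.camera_info('wrist'),rvec=w[:3],tvec=w[3:])
for k,a,b,z in[('panel',(169,217),(387,219),.0640),('board',(176,265),(402,263),.0296),('fencetop',(172,96),(405,99),.1026)]:
    p,q=onz('wrist',a,z,ci),onz('wrist',b,z,ci);d=p-q
    print(k,p.round(4),q.round(4),np.linalg.norm(d).round(4),np.degrees(np.arctan2(-d[0],d[1])).round(2),((p+q)/2).round(4))
# two-view with top picture for heights
T=lambda x,y:(160+(x+.5)/4.243-.5,115+(y+.5)/4.238-.5)
for k,a,b in[('pL',(169,217),(400,244)),('pR',(387,219),(665,267)),('bL',(176,265),(390,306)),('bR',(402,263),(690,330)),('fL',(172,96),(414,100)),('fR',(405,99),(700,122))]:
    p,r=two([ray('wrist',a,ci),ray('top',T(*b))]);print(k,p.round(4),r[0].round(4))
```

```text
panel [0.5664 0.1007 0.064 ] [ 0.5428 -0.0942  0.064 ] 0.1963 -6.91 [0.5546 0.0033 0.064 ]
board [0.5262 0.1071 0.0296] [ 0.5024 -0.1155  0.0296] 0.2239 -6.1 [ 0.5143 -0.0042  0.0296]
fencetop [0.6677 0.0863 0.1026] [ 0.6429 -0.123   0.1026] 0.2107 -6.76 [ 0.6553 -0.0184  0.1026]
pL [0.5662 0.101  0.0624] 0.0007
pR [ 0.5454 -0.0981  0.0552] 0.0012
bL [0.5277 0.1098 0.0232] 0.0011
bR [ 0.5035 -0.1173  0.0278] 0.0014
fL [0.6661 0.0871 0.1031] 0.0015
fR [ 0.646  -0.1254  0.0982] 0.0003
```

```bash
python3 -m jog '[[[0,0,-50],[0,0,0],-1],[[0,0,-95],[0,0,0],-1],[[0,0,-125],[0,0,0],-1],[[0,0,-137],[0,0,0],-1],[[0,0,-137],[0,0,0],-1],[[10,-1,-137],[0,0,0],-1],[[20,-2,-137],[0,0,0],-1],[[30,-3.5,-137],[0,0,0],-1],[[38,-4.5,-137],[0,0,0],-1],[[38,-4.5,-137],[0,0,0],-1],[[38,-4.5,-137],[0,0,0],-1]]'
python3 - <<'E'
from h import *
s=robot.state();ci=robot.camera_info('wrist');im=robot.grab_frame('wrist')
cv2.imwrite('pics/w2.png',im[:,:,::-1])
print(s['tcp_pos'],s['contact_force'])
E
```

```text
time: 3.15
tcp_pos: [0.5328, 0.0043, 0.0645]
tool_rot: [[0.861, -0.113, 0.497], [-0.098, -0.994, -0.055], [0.5, -0.002, -0.866]]
contact_force: [0.8, 0.1, 0.1]
finger_gap: -0.0001
grasp_force: 0.0
[0.5327725  0.00426017 0.0645452 ] [0.80768025 0.08451598 0.14396682]
```

View pics/w2.png

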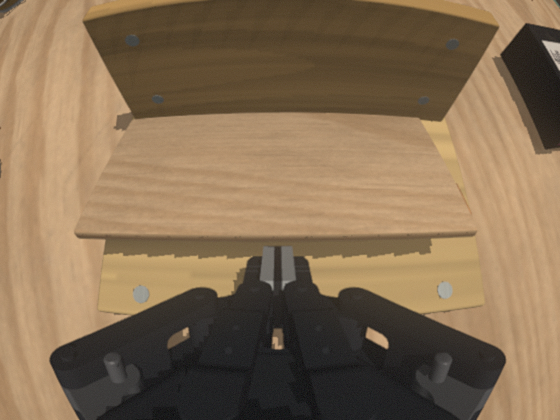

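The fingertip at (278,247) is just short of the panel edge at (276,238) and centred on it. Now to push in and follow the arc.

```bash
python3 -m jog '[[[4,-0.5,0],[0,0,0],-1],[[7,-1,0],[0,0,0],-1],[[9,-1,4],[0,0,0],-1],[[11,-1.3,10],[0,0,0],-1],[[16,-2,17],[0,0,0],-1],[[22,-2.6,23.5],[0,0,0],-1],[[28.5,-3.3,29.5],[0,0,0],-1],[[35.5,-4,35],[0,0,0],-1],[[43,-5,39.5],[0,0,0],-1],[[43,-5,39.5],[0,0,0],-1]]'
python3 - <<'E'
from h import *
im=robot.grab_frame('wrist');im2=robot.grab_frame('scene')[110:260,240:440]
cv2.imwrite('pics/w3.png',np.hstack([cv2.resize(im,(400,300)),cv2.resize(im2,(400,300),interpolation=cv2.INTER_CUBIC)])[:,:,::-1])
E
```

```text
time: 4.45
tcp_pos: [0.5763, -0.001, 0.104]
tool_rot: [[0.861, -0.113, 0.497], [-0.099, -0.994, -0.055], [0.5, -0.002, -0.866]]
contact_force: [-0.3, -0.4, -0.3]
finger_gap: 0.0
grasp_force: 0.1
```

View pics/w3.png

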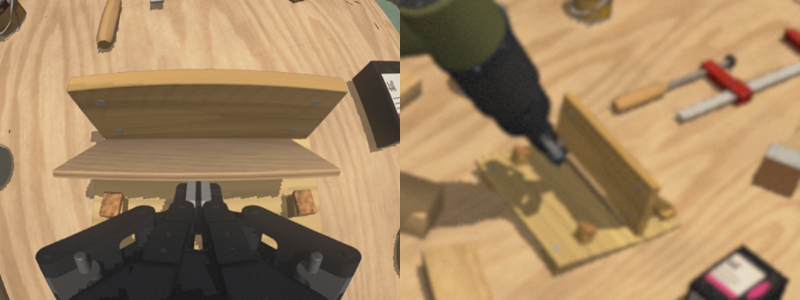

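The panel has tilted up with its foot still at the fence. The wrist half of the picture shows the raised edge at (197,175) and both bearers now in view. Continuing past vertical.

```bash
python3 -m jog '[[[6.5,-0.8,3.5],[0,0,0],-1],[[13.5,-1.5,6.5],[0,0,0],-1],[[21,-2.3,8.5],[0,0,0],-1],[[28,-3,10.5],[0,0,0],-1],[[36,-4,11.5],[0,0,0],-1],[[43.5,-5,12],[0,0,0],-1],[[48,-5.5,12],[0,0,0],-1],[[51,-6,12],[0,0,0],-1],[[53,-6,12],[0,0,0],-1],[[53,-6,12],[0,0,0],-1],[[53,-6,12],[0,0,0],-1]]'
```

```text
time: 5.92
tcp_pos: [0.6287, -0.0068, 0.1158]
tool_rot: [[0.861, -0.113, 0.497], [-0.098, -0.994, -0.055], [0.5, -0.002, -0.866]]
contact_force: [-0.0, 0.6, -0.6]
finger_gap: -0.0002
grasp_force: 0.0
```

```bash
python3 -m jog '[[[-20,2.3,0],[0,0,0],-1],[[-50,6,5],[0,0,0],-1],[[-90,10,25],[0,0,0],-1],[[-120,30,60],[0,0,0],-1],[[-125,60,84],[0,0,0],-1],[[-125,60,84],[0,0,0],-1]]'
python3 - <<'E'
from h import *
from scipy.spatial.transform import Rotation as R
T=lambda x,y:(160+(x+.5)/4.243-.5,115+(y+.5)/4.238-.5)
q=[onz('top',T(*a),.035) for a in[(108,427),(176,404),(138,270),(70,298)]];q=np.array(q)
d=q[2]+q[3]-q[0]-q[1];y=np.arctan2(d[1],d[0]);d2=q[0]+q[3]-q[1]-q[2]
print(q.mean(0),np.degrees(y),np.degrees(np.arctan2(-d2[0],d2[1])),np.linalg.norm(d)/2,np.linalg.norm(d2)/2)
s=robot.state();y=np.radians(17)
M=np.array([[np.cos(y),np.sin(y),0],[np.sin(y),-np.cos(y),0],[0,0,-1]])
print(s['tcp_pos'],R.from_matrix(M@s['tool_rot'].T).as_rotvec(),(np.array([.498,.310,.2])-s['tcp_pos'])*1000)
im=robot.grab_frame('wrist');im2=robot.grab_frame('scene')[110:260,240:440]
cv2.imwrite('pics/w4.png',np.hstack([cv2.resize(im,(400,300)),cv2.resize(im2,(400,300),interpolation=cv2.INTER_CUBIC)])[:,:,::-1])
E
```

```text
time: 6.68
tcp_pos: [0.504, 0.0552, 0.2028]
tool_rot: [[0.859, -0.109, 0.501], [-0.097, -0.994, -0.051], [0.503, -0.005, -0.864]]
contact_force: [0.0, -0.8, -0.8]
finger_gap: 0.0
grasp_force: 0.0
[0.49399439 0.31169332 0.035     ] 16.86115070179162 20.79141452510241 0.10844527809133435 0.05433021786938859
[0.50404175 0.05517264 0.20282715] [-0.05436684  0.52805302  0.39810023] [ -6.04174955 254.82735764  -2.8271483 ]
```

View pics/w4.png

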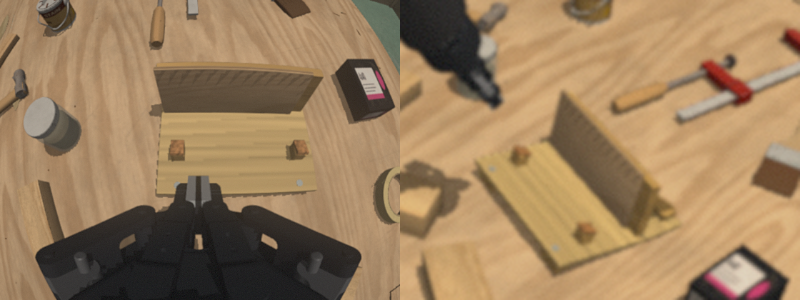

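The panel stands flat against the fence and the board is clear between the bearers. Next, hover over the block with the gripper open.

```bash
python3 -m jog '[[[-6,60,0],[-0.01,0.13,0.10],1],[[-6,115,0],[-0.027,0.264,0.2],1],[[-6,170,0],[-0.04,0.4,0.3],1],[[-6,220,0],[-0.054,0.528,0.398],1],[[-6,255,0],[-0.054,0.528,0.398],1],[[-6,255,0],[-0.054,0.528,0.398],1],[[-6,255,0],[-0.054,0.528,0.398],1],[[-6,255,0],[-0.054,0.528,0.398],1]]'
python3 - <<'E'
from h import *
s=robot.state();ci=robot.camera_info('wrist');im=robot.grab_frame('wrist');cv2.imwrite('pics/w5.png',im[:,:,::-1])
np.save('w5.npy',np.r_[np.ravel(ci['rvec']),np.ravel(ci['tvec'])]); print(s['tcp_pos'],s['qpos'])
E
```

```text
time: 7.78
tcp_pos: [0.4979, 0.307, 0.1998]
tool_rot: [[0.957, 0.29, -0.003], [0.29, -0.957, -0.005], [-0.004, 0.004, -1.0]]
contact_force: [-1.1, -0.5, 0.4]
finger_gap: 0.0853
grasp_force: 0.0
[0.49791617 0.30703355 0.19979428] [ 8.95849967e-01  5.46689249e-03 -5.34069052e-02  1.21946656e-03
 -1.51753423e+00  9.69018115e-01]
```

View pics/w5.png

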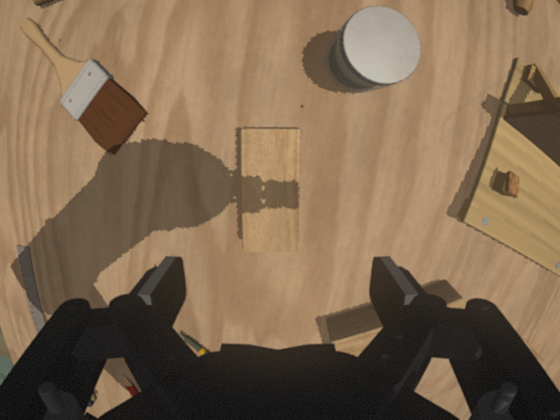

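The block lies centred between the open fingers. Its top corners are (243,128), (299,128), (298,251) and (243,250).

Run:
```python
from h import *
w=np.load('w5.npy');ci=dict(robot.camera_info('wrist'),rvec=w[:3],tvec=w[3:])
U=[(243,250),(298,251),(299,128),(243,128)]
q=np.array([onz('wrist',a,.035,ci) for a in U])
d=q[2]+q[3]-q[0]-q[1];d2=q[0]+q[3]-q[1]-q[2]
print(q.round(4),q.mean(0),np.degrees(np.arctan2(d[1],d[0])),np.degrees(np.arctan2(-d2[0],d2[1])),np.linalg.norm(d)/2,np.linalg.norm(d2)/2)
T=lambda x,y:(160+(x+.5)/4.243-.5,115+(y+.5)/4.238-.5)
print([two([ray('wrist',a,ci),ray('top',T(*b))])[0].round(4) for a,b in zip(U,[(108,427),(176,404),(138,270),(70,298)])])
```

```text
[[0.436  0.3222 0.035 ]
 [0.4502 0.2718 0.035 ]
 [0.5595 0.3059 0.035 ]
 [0.5456 0.3524 0.035 ]] [0.49785042 0.31307174 0.035     ] 16.36871634901988 16.195105967352657 0.11404526304959144 0.05036290741502419
[array([0.4345, 0.322 , 0.0314]), array([0.4504, 0.2713, 0.0347]), array([0.5598, 0.3044, 0.0235]), array([0.5435, 0.3563, 0.009 ])]
```

```bash
python3 -m jog '[[[0,6,-50],[0,0,-0.009],1],[[0,6,-100],[0,0,-0.009],1],[[0,6,-140],[0,0,-0.009],1],[[0,6,-160],[0,0,-0.009],1],[[0,6,-169],[0,0,-0.009],1],[[0,6,-169],[0,0,-0.009],1],[[0,6,-169],[0,0,-0.009],-1],[[0,6,-169],[0,0,-0.009],-1],[[0,6,-169],[0,0,-0.009],-1],[[0,6,-169],[0,0,-0.009],-1],[[0,6,-169],[0,0,-0.009],-1],[[0,6,-169],[0,0,-0.009],-1]]' 40
```

```text
time: 9.32
tcp_pos: [0.4984, 0.3147, 0.0322]
tool_rot: [[0.959, 0.283, -0.001], [0.283, -0.959, -0.004], [-0.002, 0.004, -1.0]]
contact_force: [-1.3, -0.9, 5.8]
finger_gap: 0.0514
grasp_force: 44.1
```

Run:
```python
from h import *
from scipy.spatial.transform import Rotation as R
s=robot.state();y=np.radians(-6.6);c,t=np.cos(np.radians(8)),np.sin(np.radians(8))
ex=np.array([np.cos(y),np.sin(y),0]);ey=np.array([-np.sin(y),np.cos(y),0]);fx=c*ex-[0,0,t];fz=t*ex+[0,0,c]
O=np.array([.643,-.018,.0115])
M=np.stack([fx,-ey,-fz],1); print(R.from_matrix(M@s['tool_rot'].T).as_rotvec())
for p in[(-.100,.09),(-.085,.0372),(-.063,.0322)]: print(p,((O+p[0]*fx+p[1]*fz-s['tcp_pos'])*1000).round(1))
print(fx,fz)
```

```text
[-0.00834817  0.13838681 -0.40137641]
(-0.1, 0.09) [  58.7 -322.8   82.3]
(-0.085, 0.0372) [  66.1 -323.6   27.9]
(-0.063, 0.0322) [  87.1 -326.1   19.9]
[ 0.98370533 -0.11381859 -0.1391731 ] [ 0.13825077 -0.01599616  0.99026807]
```

```bash
python3 -m jog '[[[0,0,30],[0,0,0],-1],[[0,-5,80],[0,0,0],-1],[[2,-40,115],[0,0.03,-0.1],-1],[[12,-90,120],[0,0.06,-0.2],-1],[[22,-140,120],[-0.004,0.1,-0.3],-1],[[32,-190,120],[-0.008,0.138,-0.401],-1],[[42,-240,118],[-0.008,0.138,-0.401],-1],[[50,-285,110],[-0.008,0.138,-0.401],-1],[[57,-315,100],[-0.008,0.138,-0.401],-1],[[59,-323,92],[-0.008,0.138,-0.401],-1],[[59,-323,92],[-0.008,0.138,-0.401],-1],[[59,-323,92],[-0.008,0.138,-0.401],-1]]'
python3 - <<'E'
from h import *
from scipy.spatial.transform import Rotation as R
s=robot.state();ci=robot.camera_info('wrist');im=robot.grab_frame('wrist');cv2.imwrite('pics/w6.png',im[:,:,::-1])
np.save('w6.npy',np.r_[np.ravel(ci['rvec']),np.ravel(ci['tvec'])])
y=np.radians(-6.6);c,t=np.cos(np.radians(8)),np.sin(np.radians(8))
ex=np.array([np.cos(y),np.sin(y),0]);ey=np.array([-np.sin(y),np.cos(y),0]);fx=c*ex-[0,0,t];fz=t*ex+[0,0,c]
M=np.stack([fx,-ey,-fz],1); print(R.from_matrix(M@s['tool_rot'].T).as_rotvec())
O=np.array([.643,-.018,.0115])
for p in[(-.085,.0372),(-.063,.0322)]: print(p,((O+p[0]*fx+p[1]*fz-s['tcp_pos'])*1000).round(1))
E
```

```text
time: 10.82
tcp_pos: [0.5568, -0.0079, 0.123]
tool_rot: [[0.984, -0.114, -0.14], [-0.113, -0.994, 0.016], [-0.141, 0.0, -0.99]]
contact_force: [-0.6, -0.0, -1.6]
finger_gap: 0.0512
grasp_force: 43.3
[ 9.19379476e-06 -1.39893100e-03 -1.14359908e-03]
(-0.085, 0.0372) [  7.7  -1.  -62.9]
(-0.063, 0.0322) [ 28.6  -3.4 -70.9]
```

View pics/w6.png

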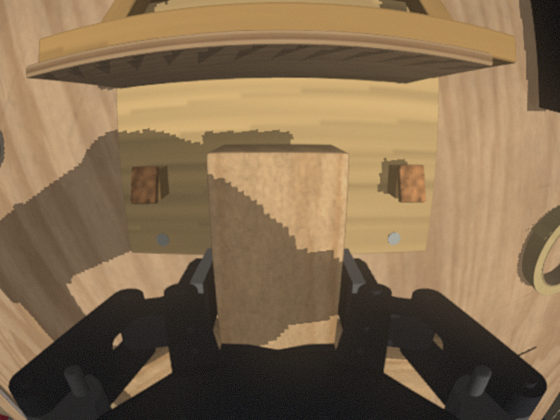

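The block in the gripper (columns 209–348) is centred between the bearers (132–425) and square to the fence. Lowering it now.

```bash
python3 -m jog '[[[3,0,-25],[0,0,0],-1],[[8,-1,-45],[0,0,0],-1],[[8,-1,-57],[0,0,0],-1],[[8,-1,-62],[0,0,0],-1],[[8,-1,-64],[0,0,0],-1],[[8,-1,-64],[0,0,0],-1],[[8,-1,-64],[0,0,0],-1]]'; python3 -m jog '[[[0,0,-1],[0,0,0],-1],[[0,0,-2],[0,0,0],-1],[[0,0,-2],[0,0,0],-1],[[0,0,-2],[0,0,0],-1]]'
```

```text
time: 11.75
tcp_pos: [0.5651, -0.0098, 0.0594]
tool_rot: [[0.984, -0.115, -0.139], [-0.114, -0.993, 0.016], [-0.14, 0.0, -0.99]]
contact_force: [-0.5, -0.3, -1.9]
finger_gap: 0.0514
grasp_force: 43.3
time: 12.25
tcp_pos: [0.5648, -0.0099, 0.0568]
tool_rot: [[0.983, -0.115, -0.14], [-0.114, -0.993, 0.016], [-0.141, 0.0, -0.99]]
contact_force: [-0.1, -0.7, -1.3]
finger_gap: 0.0511
grasp_force: 43.3
```

Expected contact is at z ≈ 0.055. I'll step down until it shows in the force.

```bash
python3 -m jog '[[[0,0,-1],[0,0,0],-1],[[0,0,-2],[0,0,0],-1],[[0,0,-2],[0,0,0],-1],[[0,0,-2],[0,0,0],-1]]'; python3 -m jog '[[[0,0,-1],[0,0,0],-1],[[0,0,-1],[0,0,0],-1],[[0,0,-1],[0,0,0],-1]]'
```

```text
time: 12.75
tcp_pos: [0.5649, -0.0098, 0.0552]
tool_rot: [[0.984, -0.115, -0.14], [-0.114, -0.993, 0.016], [-0.141, 0.0, -0.99]]
contact_force: [-2.2, 0.5, 2.8]
finger_gap: 0.051
grasp_force: 43.7
time: 13.12
tcp_pos: [0.565, -0.0099, 0.0551]
tool_rot: [[0.984, -0.114, -0.139], [-0.113, -0.993, 0.015], [-0.14, 0.001, -0.99]]
contact_force: [-5.2, 1.0, 8.0]
finger_gap: 0.0516
grasp_force: 44.1
```

Contact at the expected height. Now slide toward the panel.

```bash
python3 -m jog '[[[0,0,1],[0,0,0],-1],[[4,-0.5,0.4],[0,0,0],-1],[[8,-0.9,-0.1],[0,0,0],-1],[[12,-1.4,-0.7],[0,0,0],-1],[[15,-1.7,-1.1],[0,0,0],-1],[[18,-2.1,-1.5],[0,0,0],-1],[[18,-2.1,-1.5],[0,0,0],-1],[[18,-2.1,-1.5],[0,0,0],-1]]'; python3 -m jog '[[[1,-0.1,-0.1],[0,0,0],-1],[[2,-0.2,-0.3],[0,0,0],-1],[[2,-0.2,-0.3],[0,0,0],-1]]'
```

```text
time: 14.12
tcp_pos: [0.5834, -0.0122, 0.0526]
tool_rot: [[0.984, -0.115, -0.139], [-0.114, -0.993, 0.015], [-0.14, 0.001, -0.99]]
contact_force: [-0.6, -0.6, 4.5]
finger_gap: 0.0515
grasp_force: 44.0
time: 14.5
tcp_pos: [0.5848, -0.0123, 0.0523]
tool_rot: [[0.983, -0.115, -0.14], [-0.114, -0.993, 0.015], [-0.141, 0.001, -0.99]]
contact_force: [-2.5, 0.9, 6.2]
finger_gap: 0.0511
grasp_force: 44.2
```

```bash
python3 -m jog '[[[1,-0.1,-0.1],[0,0,0],-1],[[2,-0.2,-0.3],[0,0,0],-1],[[2,-0.2,-0.3],[0,0,0],-1]]'; python3 -m jog '[[[1,-0.1,-0.1],[0,0,0],-1],[[1,-0.1,-0.1],[0,0,0],-1],[[1,-0.1,-0.1],[0,0,0],-1]]'
```

```text
time: 14.88
tcp_pos: [0.5855, -0.0124, 0.0522]
tool_rot: [[0.983, -0.114, -0.143], [-0.113, -0.993, 0.015], [-0.144, 0.001, -0.99]]
contact_force: [-9.9, 2.1, 10.8]
finger_gap: 0.0515
grasp_force: 44.5
time: 15.25
tcp_pos: [0.5855, -0.0124, 0.0523]
tool_rot: [[0.983, -0.114, -0.146], [-0.113, -0.993, 0.015], [-0.146, 0.001, -0.989]]
contact_force: [-15.0, 1.7, 14.7]
finger_gap: 0.0512
grasp_force: 44.8
```

Firm contact with the panel at the expected place. Ease the load, release and retreat along the board normal.

```bash
python3 -m jog '[[[-2,0.2,1],[0,0,0],-1],[[-2,0.2,1],[0,0,0],-1],[[-2,0.2,1],[0,0,0],0.7],[[-2,0.2,1],[0,0,0],0.7],[[-2,0.2,1],[0,0,0],0.7],[[-2,0.2,1],[0,0,0],0.7],[[0,0,16],[0,0,0],0.7],[[3,-0.3,36],[0,0,0],0.7],[[4,0,76],[0,0,0],0.7],[[-10,0,126],[0,0,0],0.7],[[-60,0,156],[0,0,0],0.7],[[-110,0,166],[0,-0.1,0],0.7],[[-110,0,166],[0,-0.3,0],0.7],[[-110,0,166],[0,-0.4,0],0.7],[[-110,0,166],[0,-0.4,0],0.7],[[-110,0,166],[0,-0.4,0],0.7]]'
python3 - <<'E'
from h import *
im=robot.grab_frame('wrist')[20:320,80:480];im2=robot.grab_frame('scene')[110:260,240:440]
cv2.imwrite('pics/w7.png',np.hstack([im,cv2.resize(im2,(400,300),interpolation=cv2.INTER_CUBIC)])[:,:,::-1])
E
```

```text
time: 17.25
tcp_pos: [0.4781, -0.0123, 0.2192]
tool_rot: [[0.961, -0.106, 0.257], [-0.114, -0.993, 0.017], [0.254, -0.045, -0.966]]
contact_force: [0.5, 0.3, 1.3]
finger_gap: 0.0726
grasp_force: 0.0
```

View pics/w7.png

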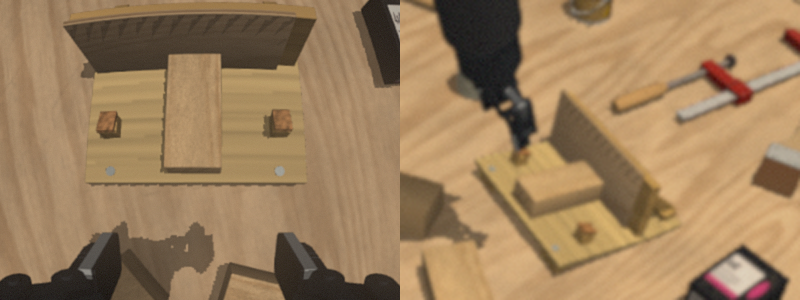

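The wrist half of the picture shows the block flat on the board. Its middle is at column 192–194, against 195–196 for the board and bearers, so it is within about 3 mm of centre and square. Its end is butted against the foot of the upright panel, and the gripper is clear.

```bash
python3 -c "
from station import robot
print(robot.sign_off())"
```

```text
the job is handed in; nothing more can be done
None
```

The panel stands against the fence, the pine block is chocked against its foot within about 3 mm of the fence's middle, and the job was handed in at about 17 s; the tape, jar and carton were not touched.

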